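Hold a basket-handle blank home in the trimming jig

ROBOT

A 6-joint arm with a two-finger parallel gripper is mounted at the origin on the work surface. World frame = base frame: x ahead of the robot, y to its left, z up, the work surface at z = 0. Lengths are in m, angles in rad, forces in N, time in s.
With the tool pointing down it reaches from about 0.375 to 0.975 m from the base axis. Payload 3.8 kg.
Tool frame: the origin (TCP) lies on the front face of the gripper's body, between the roots of the fingers; the fingertips stand 73 mm ahead of it and the grasp point (between the pads) lies 54 mm ahead of it (arm.tcp_to_tips is the distance from the TCP to the fingertips, in m); z points along the fingers, x is the direction in which the jaws open and shut, and the axes are right-handed (so a half turn about z gives the same grasp; the last joint's range is limited). The gripper opens to 85 mm and grips with 20 to 120 N. Pads are 22 mm wide; open, the fingers measure 114 mm over their backs; the gripper's body (76 mm by 85 mm) begins 54 mm behind the grasp point. The pads swing forward as they close: fully open they stand 13 mm farther back than shut.
Start: joints at [1.263, 0.264, 1.604, -0, 1.274, -0.037], TCP at [0.181, 0.65, 0.304] pointing down, gripper open.
Joint ranges: [-2.63, 2.63], [-0.94, 2.18], [0.31, 2.57], [-1.31, 4.45], [0, 2.66], [-2.55, 2.55]. Speed limits (rad/s): [2.57, 2.57, 3.14, 3.14, 3.14, 3.14].

INTERFACE

Orientations are given as a unit quaternion [w, x, y, z].
In Python, from plant import arm gives the robot as it stands.
- The arm moves only by the shell command python3 -m inch 'ROWS' [FORCE]. ROWS is JSON, a list that holds one entry, the list of rows, each a list of 5 numbers: the opening in per cent of the stroke, from 0 (shut) to 100 (fully open), then the shift along the tool's x, y, z in m, then the turn about the tool's z in rad. A call has 1 to 8 rows; each row shifts and turns the commanded pose from where the row before left it, along the tool's axes as they then stand; what a row does not reach is not made up. A row lasts 1/8 s, in which the tool goes at most 62.5 mm and 10.7 degrees, less where a joint would pass 70% of its speed; a pose out of reach is approached as far as the arm can. A call with a gripper value outside its range is refused whole. The fingers move at their own pace and stop on an object; FORCE is the grip in N (left out, the last holds). Time passes only in rows, so rows that do not move let the fingers close. It gives the time, the measured TCP pose, the force and the opening at its end, in the units of the state.
- arm.observe(): the state, without advancing time (a new reading comes with each control period).
- arm.get_image(name): name is "side" or "top" or "wrist"; returns the picture (384x512x3 uint8, red, green, blue); there is no depth.
- arm.camera_info(name): a dict with "K" (3x3 intrinsics, pixels), "rvec" (rotation vector, rad) and "tvec" (3), from world to camera coordinates, as OpenCV has them. Camera axes: x right, y down, z forward; pixel columns grow to the right and rows downward; lengths in m; the calibration is good to about 2 mm. A picture is of the moment at which its call begins: read the wrist's pose just before it. camera_info takes no time and is no camera call; for the wrist camera it gives the pose at the moment of the call.
- arm.sign_off(): hands the job in, once; it reports no verdict.
The state is a dict: "clock": time; "qpos": joint angles; "joint_velocities": joint speeds; "effort": joint torques, N m; "tool_pos": TCP position; "ee_rot": TCP orientation; "ft_force": force on the tool from outside, world axes, zero at the start; "ft_torque": the same for the moment, N m; "finger_gap": finger opening in m.
Only numpy, scipy, OpenCV 4.12 (cv2) and the standard library are available. Lean on these libraries where they do the work, as an engineer would, in place of code of your own. Each camera call takes 0.05 s, during which the arm holds its last target.

TASK

Pick up the pale wooden handle blank, lay it flat on the bed of the trimming jig and slide it lengthwise between the guide rails, pushing the brass spring plunger in until the end of the blank is firmly up against the steel stop. The spring would throw it back out, so finish while still gripping the blank and pressing it steadily against the stop with a moderate push, ready for a colleague to trim. Leave the dark blank, the spray bottle and the jar alone.

Things in the scene. Friction and masses are not known exactly. Their poses are not given: they have to be found in the camera images.
- pale_blank_mid (a point): centre of the pale (light wood) handle blank: a loose rectangular bar 160 long (its x), 30 wide (its y), 40 high (its z), lying on the bench, about 130 g. The point is half-way up, 20 mm above its underside. Both ends are alike; either may go to the stop.
- dark_blank_mid (a point): centre of the dark brown blank, the same size as the pale one (160 x 30 x 40 mm); not to be moved.
- jig_home (a point): point of the trimming jig (fixed to the bench): lower middle of the steel stop's face, on the top of the bed. x runs level along the channel into the stop (the direction to push), y across, z up. Home, the blank's centre is at x = -80, y = 0, z = 20 mm in this frame. The bed is a plywood plate, top 8 mm above the bench, 120 wide, from x = -177 to +53 mm.
- rail_mouth (a point): middle of the channel's mouth on the bed, 58 mm before the stop face (x = -58 mm from jig_home, same axes). Here a flared lead-in about 50 wide begins; over 20 mm it narrows to two parallel wooden guide rails, 34 mm apart inside, that run on to the stop. Flares and rails stand 22 mm above the bed and within 37 mm of the channel's middle.
- plunger_tip (a point): middle of the nose of the brass plunger, 15 mm in diameter, which sticks out of the stop face towards -x by 22 mm when free, its axis 22 mm above the bed.
- plunger (a joint): how far the plunger is pushed in, in m: 0 free, 0.022 flush with the stop face. Its spring pushes back with 3 N at first and 7.4 N when flush (200 N/m); let go, it pushes itself out.
- stop: the steel stop plate 74 wide, 46 high above the bed, with a green housing behind it; same axes as the jig; its origin is the same point as jig_home.
- pale_blank: the pale blank again, as a solid; origin in the middle of its underside.
- spray: bystander: pale blue spray bottle with white head, 72 mm in diameter, 165 high; origin at the middle of its underside; not to be moved.
- jar: bystander: small blue jar with a pale band and a violet lid, 48 mm in diameter, 45 high; origin at the middle of its underside; not to be moved.
Mind the look-alikes: they are no part of the job. What is shaped like the pale_blank but green is not meant.

How it is judged:
By the outcome, as a careful person would: the job done as asked, in the order asked, and still so for the second after the job is handed in, while the arm keeps its last pose, push and grip.
It also fails if it takes over 38 s, if anything falls off the work surface, if the arm or the gripper's body presses on something with over 40 N, if the wrist force passes 120 N, or if a joint passes its speed limit or range.

## Working session

There is one attempt and no reset: what is moved stays moved. The work goes in short steps, Python scripts to look and compute and a shell command to move; the robot and the scene stay as the last step left them, time stands still between calls to the robot, and variables do not carry over. Pictures are saved under pics/ and viewed, and the job is handed in when it is done.

```bash
ls; mkdir -p pics; python3 - <<'E'
from plant import arm
import cv2
print(arm.observe())
for n in("side","top","wrist"):
    im=arm.get_image(n); cv2.imwrite(f"pics/{n}0.png",im[:,:,::-1])
    print(n,arm.camera_info(n))
E
```

```text
pics
{'clock': 0.0, 'qpos': array([ 1.26310393e+00,  2.64763821e-01,  1.60542768e+00,  2.54126828e-06,
        1.27369732e+00, -3.68962913e-02]), 'joint_velocities': array([ 5.63362586e-04, -2.30082363e-05,  1.55181954e-05, -1.62336098e-03,
        6.97630378e-04, -1.39011371e-03]), 'effort': array([ 2.52564445e-03, -5.15080619e+01, -3.67325306e+01,  2.47375310e-04,
        1.25480312e-02,  1.43468912e-05]), 'tool_pos': array([0.18038109, 0.64983827, 0.30252567]), 'ee_rot': array([ 6.59623214e-04,  7.96083434e-01,  6.05185797e-01, -9.39676274e-04]), 'ft_force': array([ 0.13038724,  0.29032784, -0.13477255]), 'ft_torque': array([ 0.00894959,  0.00959764, -0.06433648]), 'finger_gap': 0.08524179774318272}
side {'K': array([[415.46127517,   0.        , 261.0098864 ],
       [  0.        , 415.46127517, 190.01437385],
       [  0.        ,   0.        ,   1.        ]]), 'rvec': array([ 2.39416761, -0.37914143,  0.13374117]), 'tvec': array([-0.4618159 ,  0.15109212,  1.44693168])}
top {'K': array([[398.03704025,   0.        , 257.90191545],
       [  0.        , 398.03704025, 197.76849576],
       [  0.        ,   0.        ,   1.        ]]), 'rvec': array([ 2.12679994, -2.1494825 ,  0.1993665 ]), 'tvec': array([-0.00189925,  0.49530829,  1.11648366])}
wrist {'K': array([[292.28738931,   0.        , 250.13051828],
       [  0.        , 292.28738931, 193.82146271],
       [  0.        ,   0.        ,   1.        ]]), 'rvec': array([-2.31700124, -1.7617341 , -0.24466602]), 'tvec': array([-0.67356699, -0.03589306,  0.37741531])}
```

View pics/side0.png

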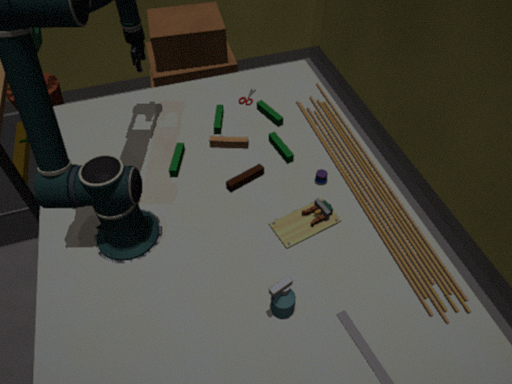

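View pics/top0.png

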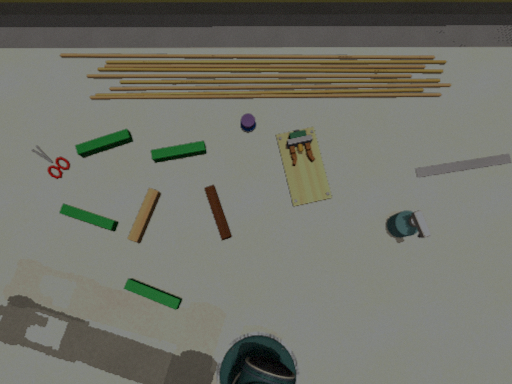

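View pics/wrist0.png

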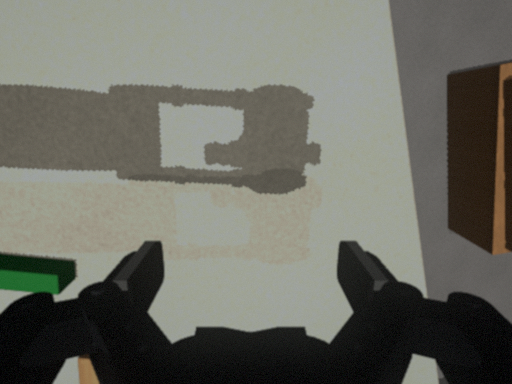

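Top view: the pale blank is at (144,215). The things it could be taken for are the dark blank (218,212) and the green bars at (104,142), (179,151), (88,217) and (153,293). The jig is at (303,167), with its stop toward the top of the image, the jar at (248,122) and the spray bottle at (405,224). I'm choosing the light-wood bar and checking it in a close crop.

```bash
cat > h.py <<'E'
import numpy as np, cv2
from plant import arm
def cam(n):
    c=arm.camera_info(n); return np.array(c["K"]),np.array(c["rvec"]),np.array(c["tvec"])
def ray(c,uv,z):
    K,r,t=c; R=cv2.Rodrigues(r)[0]; o=-R.T@t
    d=R.T@np.linalg.inv(K)@np.array([uv[0],uv[1],1.]); return o+d*(z-o[2])/d[2]
def proj(c,P):
    K,r,t=c; return cv2.projectPoints(np.array(P,float).reshape(-1,3),r,t,K,None)[0].reshape(-1,2)
E
python3 - <<'E'
import cv2,numpy as np
t=cv2.imread("pics/top0.png"); s=cv2.imread("pics/side0.png")
z=lambda im,x,y,w,h,k:cv2.resize(im[y:y+h,x:x+w],None,fx=k,fy=k,interpolation=cv2.INTER_CUBIC)
a=z(t,115,175,60,80,7);b=z(t,270,120,65,90,6)
H=560
a=z(t,115,175,60,80,6);b=z(t,268,120,70,80,6)
cv2.imwrite("pics/crop0.png",np.hstack([a,b])[:600,:800])
cv2.imwrite("pics/crop1.png",z(s,260,190,90,65,8))
E
```

```text
(no output)
```

View pics/crop0.png

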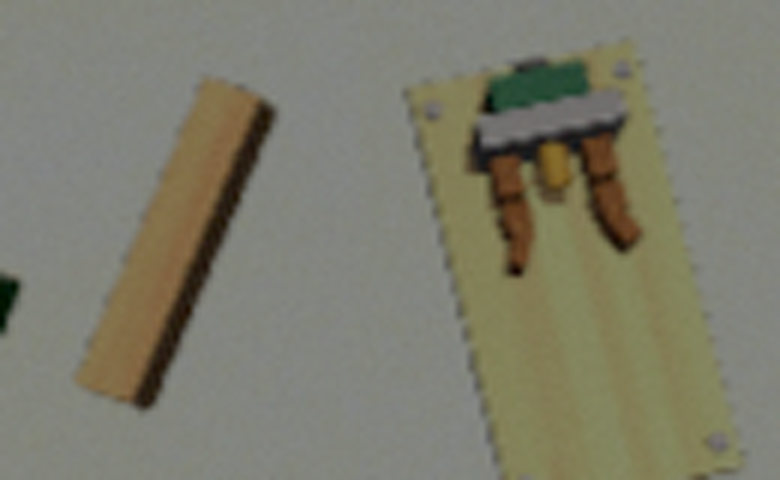

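View pics/crop1.png

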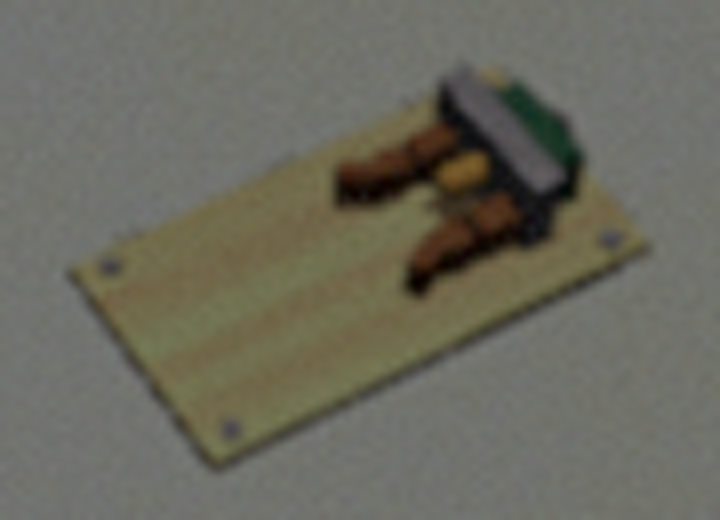

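The crop shows a light-wood bar, which is the pale blank. The jig crop shows the bed, two flared brown rails, the brass plunger, the grey stop and the green housing. Next I fit poses.

```bash
cat > m.py <<'E'
from h import *
from scipy.optimize import least_squares
ct,cs=cam("top"),cam("side")
def fit(pts,x0):
    # pts: list (cam, local xyz, pixel)
    def res(p):
        c,s=np.cos(p[2]),np.sin(p[2]); R=np.array([[c,-s,0],[s,c,0],[0,0,1]])
        return np.concatenate([proj(k,R@np.array(l)+[p[0],p[1],0])[0]-px for k,l,px in pts])
    r=least_squares(res,x0); return r.x,r.fun.reshape(-1,2)
E
python3 - <<'E'
from m import *
im=cv2.imread("pics/top0.png")
b=[(149.2,187.5),(158.7,191.7),(138,242),(128,238.3)]
for p in b: print(ray(ct,p,.04).round(4))
w=[ray(ct,p,.04) for p in b]; print([np.linalg.norm(w[i]-w[(i+1)%4]).round(4) for i in range(4)])
# colour mask
t=im[175:255,115:175].astype(int); m=((t[...,2]-t[...,0]>40)&(t[...,2]>110)).astype(np.uint8)
n,l,st,ce=cv2.connectedComponentsWithStats(m); i=1+st[1:,4].argmax(); print(st[i],ce[i]+[115,175])
cn=cv2.findContours((l==i).astype(np.uint8),0,1)[0][0]; r=cv2.minAreaRect(cn); print(cv2.boxPoints(r)+[115,175])
c=ray(ct,ce[i]+[115,175],.04);print("centroid",c)
j=[(275.5,134.7),(313.8,126.7),(331.3,197.5),(298.5,205.5)]
for p in j: print(ray(ct,p,.008).round(4))
js=[(268.75,223.75),(287.25,248.5),(341.25,221.25),(321,198)]
for p in js: print('s',ray(cs,p,.008).round(4))
E
```

```text
[0.5292 0.31   0.04  ]
[0.5164 0.282  0.04  ]
[0.3709 0.3363 0.04  ]
[0.3818 0.3652 0.04  ]
[np.float64(0.0308), np.float64(0.1553), np.float64(0.0308), np.float64(0.1574)]
[ 13  14  30  52 500] [142.314 214.684]
[[127.41379738 238.03448868]
 [149.08621216 187.46552086]
 [157.53448486 191.08620834]
 [135.86207199 241.65517426]]
centroid [0.44932236 0.3270236  0.04      ]
[ 0.6984 -0.0643  0.008 ]
[ 0.7234 -0.1838  0.008 ]
[ 0.5    -0.2285  0.008 ]
[ 0.4766 -0.129   0.008 ]
s [ 0.4758 -0.1182  0.008 ]
s [ 0.5018 -0.2352  0.008 ]
s [ 0.7222 -0.1874  0.008 ]
s [ 0.6971 -0.0661  0.008 ]
```

```bash
cat >> m.py <<'E'
from scipy.spatial.transform import Rotation as Ro
def delta(xy,z,yaw):
    "tool-axis shift (from current measured pose) and turn to reach TCP xy,z with tool x at world yaw"
    o=arm.observe(); q=o["ee_rot"]; R=Ro.from_quat([q[1],q[2],q[3],q[0]]).as_matrix()
    d=R.T@(np.array([*xy,z])-o["tool_pos"]); y=np.arctan2(R[1,0],R[0,0])
    print("shift",d.round(4),"turn",round(-((yaw-y+np.pi)%(2*np.pi)-np.pi),4),"yaw",round(y,4),"pos",o["tool_pos"].round(4),"tilt",R[:,2].round(4),"F",o["ft_force"].round(2),"gap",round(o["finger_gap"],4),"t",o["clock"])
E
python3 - <<'E'
from m import *
h=.04
b=[(149.2,187.5),(158.7,191.7),(138,242),(128,238.3)]
L=[(.08,.015,h),(.08,-.015,h),(-.08,-.015,h),(-.08,.015,h)]
x,r=fit([(ct,l,p) for l,p in zip(L,b)],[.45,.32,-.36]);print("blank",x,np.degrees(x[2]));print(r.round(1))
j=[(275.5,134.7),(313.8,126.7),(331.3,197.5),(298.5,205.5)]
js=[(321,198),(341.25,221.25),(287.25,248.5),(268.75,223.75)]
L=[(.053,.06,.008),(.053,-.06,.008),(-.177,-.06,.008),(-.177,.06,.008)]
y,r=fit([(ct,l,p) for l,p in zip(L,j)]+[(cs,l,p) for l,p in zip(L,js)],[.65,-.14,.23]);print("jig",y,np.degrees(y[2]));print(r.round(1))
c=np.array([np.cos(x[2]),np.sin(x[2])])
delta(x[:2]-.01*c,.20,x[2]+np.pi/2)
E
```

```text
blank [ 0.44963914  0.32334199 -0.358115  ] -20.51847791440246
[[ 0.2 -0.2]
 [ 0.3 -1. ]
 [-0.4  0.5]
 [-0.1  0.6]]
jig [ 0.65991677 -0.13727461  0.23179363] 13.280796750069443
[[ 0.8  0.2]
 [-0.1 -0.6]
 [ 2.6 -0.5]
 [-3.1  0.9]
 [ 0.2  0.1]
 [ 0.3 -1.1]
 [-0.   0.3]
 [-0.4  0.4]]
shift [-0.2416  0.3368  0.1032] turn 0.0873 yaw 1.3 pos [0.1804 0.65   0.3028] tilt [-5.0e-04 -1.7e-03 -1.0e+00] F [0.04 0.17 0.01] gap 0.0852 t 0.15
```

```bash
python3 -m inch '[[[100,-0.03,0.042,0.013,0],[100,-0.03,0.042,0.013,0],[100,-0.03,0.042,0.013,0],[100,-0.03,0.042,0.013,0],[100,-0.03,0.042,0.013,0],[100,-0.03,0.042,0.013,0],[100,-0.03,0.042,0.013,0],[100,-0.031,0.042,0.013,0.087]]]' 70
python3 - <<'E'
from m import *
x=[.44964,.32334,-.3581]
c=np.array([np.cos(x[2]),np.sin(x[2])])
delta(x[:2]-.01*c,.20,x[2]+np.pi/2)
k=cam("wrist"); im=arm.get_image("wrist"); np.savez("w1.npz",K=k[0],r=k[1],t=k[2])
cv2.imwrite("pics/w1.png",im[:,:,::-1])
print(proj(k,[[.44964,.32334,.04]]))
E
```

```text
clock: 1.15
tool_pos: [0.4406, 0.3269, 0.1994]
ee_rot: [-0.0, 0.822, 0.569, 0.0]
ft_force: [0.3, 0.3, -0.4]
finger_gap: 0.0854
shift [-0.0001 -0.0003 -0.0006] turn -0.0017 yaw 1.211 pos [0.4406 0.3269 0.1994] tilt [ 1.e-04  1.e-04 -1.e+00] F [ 0.25  0.29 -0.41] gap 0.0854 t 1.15
[[250.65499633 209.26538321]]
```

View pics/w1.png

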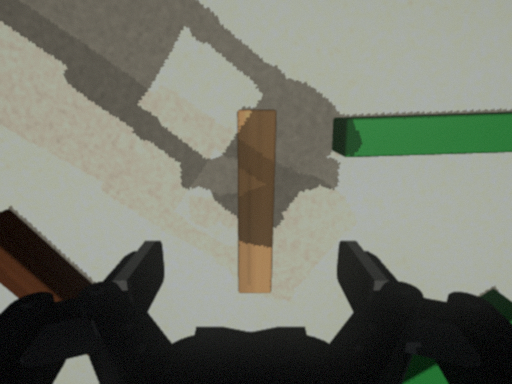

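```bash
python3 - <<'E'
import cv2
t=cv2.imread("pics/w1.png")[95:305,215:300]
t=cv2.convertScaleAbs(t,alpha=1.4)
import numpy as np
a=cv2.resize(t[:70],None,fx=7,fy=7,interpolation=2);b=cv2.resize(t[150:],None,fx=7,fy=7,interpolation=2)
cv2.imwrite("pics/w1c.png",cv2.resize(np.hstack([a[:420],b[:420]]),None,fx=.67,fy=.67))
E
```

```text
(no output)
```

View pics/w1c.png

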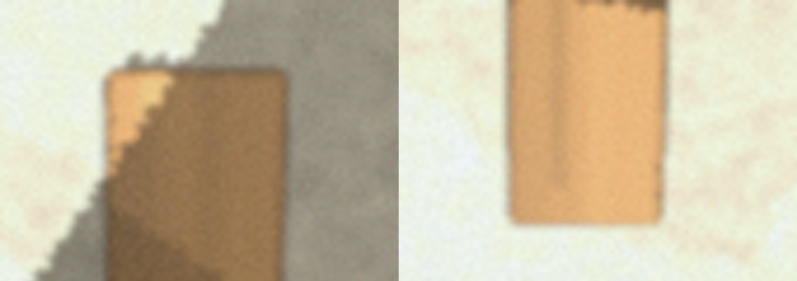

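```bash
python3 - <<'E'
from m import *
d=np.load("w1.npz");k=(d["K"],d["r"],d["t"])
R=cv2.Rodrigues(k[1])[0];print("campos",-R.T@k[2],"fwd",R[2])
for z in(.04,0):
  c,s=np.cos(-.3581),np.sin(-.3581)
  for l in[(.08,.015),(.08,-.015),(-.08,-.015),(-.08,.015)]:
    print(z,l,proj(k,[.44964+c*l[0]-s*l[1],.32334+s*l[0]+c*l[1],z]).round(1))
E
```

```text
campos [0.37606361 0.35025204 0.26891437] fwd [ 0.25632603 -0.09515647 -0.96189512]
0.04 (0.08, 0.015) [[267.4 293.3]]
0.04 (0.08, -0.015) [[234.1 293.4]]
0.04 (-0.08, -0.015) [[230.6 108.5]]
0.04 (-0.08, 0.015) [[270.5 108.4]]
0 (0.08, 0.015) [[265.1 270. ]]
0 (0.08, -0.015) [[236.1 270.1]]
0 (-0.08, -0.015) [[233.4 108.8]]
0 (-0.08, 0.015) [[267.4 108.8]]
```

```bash
python3 - <<'E'
from m import *
d=np.load("w1.npz");k=(d["K"],d["r"],d["t"])
h=.04
L=[(.08,.015,h),(.08,-.015,h),(-.08,-.015,h),(-.08,.015,h)]
w=[(271.4,292),(239,292),(238,110.3),(276.3,110.3)]
x,r=fit([(k,l,p) for l,p in zip(L,w)],[.45,.32,-.36]);print("blank",x);print(r.round(1))
c=np.array([np.cos(x[2]),np.sin(x[2])])
delta(x[:2]-.01*c,.008+.025-.008+.054,x[2]+np.pi/2)
E
```

```text
blank [ 0.45165093  0.32738774 -0.36409893]
[[ 0.4  1.8]
 [-0.4  1.7]
 [-0.8 -1.3]
 [ 0.8 -1.1]]
shift [ 0.0088 -0.0039  0.1184] turn -0.0009 yaw 1.2058 pos [0.4429 0.322  0.1974] tilt [ 0.     -0.0053 -1.    ] F [ 1.77 -2.94 -0.65] gap 0.0855 t 1.2
```

```bash
python3 -m inch '[[[100,0,0,0,0],[100,0,0,0,0]]]' 70
python3 - <<'E'
from m import *
delta((.4423,.3309),.079,1.2067)
k=cam("wrist"); im=arm.get_image("wrist"); np.savez("w2.npz",K=k[0],r=k[1],t=k[2])
cv2.imwrite("pics/w2.png",im[:,:,::-1])
delta((.4423,.3309),.079,1.2067)
g=cv2.cvtColor(im,cv2.COLOR_RGB2HSV); 
m=((g[...,0]>8)&(g[...,0]<25)&(g[...,1]>95)).astype(np.uint8)
for r in (120,150,200,250,280):
    q=np.where(m[r,215:310])[0]; print(r,q.min()+215,q.max()+216)
q=np.where(m[60:310,256])[0];print(q.min()+60,q.max()+61)
E
```

```text
clock: 1.45
tool_pos: [0.4395, 0.329, 0.2001]
ee_rot: [-0.0, 0.821, 0.57, 0.0]
ft_force: [0.0, 0.2, 0.1]
finger_gap: 0.0854
shift [0.0027 0.002  0.1211] turn 0.007 yaw 1.2137 pos [0.4395 0.329  0.2001] tilt [-1.e-04  5.e-04 -1.e+00] F [0.04 0.25 0.15] gap 0.0854 t 1.45
shift [0.0024 0.0021 0.1213] turn 0.0077 yaw 1.2144 pos [0.4394 0.3293 0.2003] tilt [ 3.e-04  7.e-04 -1.e+00] F [-0.61 -0.15 -0.41] gap 0.0854 t 1.5
120 236 274
150 237 273
200 237 271
250 237 270
280 237 269
113 294
```

View pics/w2.png

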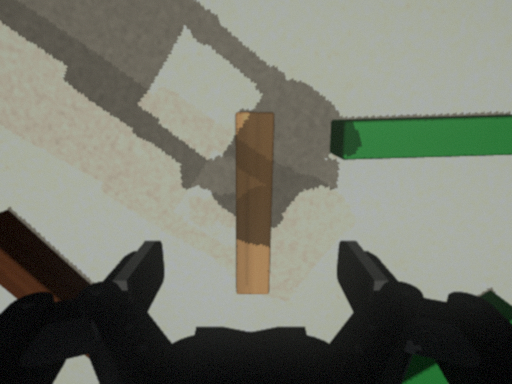

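```bash
python3 - <<'E'
from m import *
d=np.load("w2.npz");k=(d["K"],d["r"],d["t"])
h=.04
L=[(.08,.015,h),(.08,-.015,h),(-.08,-.015,h),(-.08,.015,h)]
w=[(269,293.7),(237,293.7),(236,112),(274.3,112)]
x,r=fit([(k,l,p) for l,p in zip(L,w)],[.45,.32,-.36]);print("blank",x);print(r.round(1))
c=np.array([np.cos(x[2]),np.sin(x[2])])
delta(x[:2]-.01*c,.079,x[2]+np.pi/2)
E
```

```text
blank [ 0.45143398  0.32745407 -0.36433126]
[[ 0.6  1.2]
 [-0.5  1. ]
 [-0.7 -0.9]
 [ 0.7 -0.6]]
shift [0.0024 0.0019 0.1213] turn 0.008 yaw 1.2144 pos [0.4394 0.3293 0.2003] tilt [ 3.e-04  7.e-04 -1.e+00] F [-0.61 -0.15 -0.41] gap 0.0854 t 1.5
```

```bash
python3 -m inch '[[[100,0.002,0.002,0.041,0.008],[100,0,0,0.04,0],[100,0,0,0.025,0],[100,0,0,0.015,0],[100,0,0,0,0]]]' 70
python3 -m inch '[[[0,0,0,0,0],[0,0,0,0,0],[0,0,0,0,0],[0,0,0,0,0],[0,0,0,0,0]]]' 70
python3 - <<'E'
from m import *
c,s=np.cos(-.3643),np.sin(-.3643)
delta((.4421,.3310),.079,1.2065)
E
```

```text
clock: 2.12
tool_pos: [0.4415, 0.3299, 0.0782]
ee_rot: [-0.0, 0.823, 0.567, -0.001]
ft_force: [-0.1, -0.2, 0.1]
finger_gap: 0.0855
clock: 2.75
tool_pos: [0.4433, 0.33, 0.08]
ee_rot: [0.0, 0.824, 0.567, 0.001]
ft_force: [0.4, -0.5, 6.1]
finger_gap: 0.0295
shift [ 0.0005 -0.0015  0.001 ] turn -0.0017 yaw 1.2048 pos [0.4433 0.33   0.08  ] tilt [ 0.0018  0.0012 -1.    ] F [ 0.41 -0.48  6.08] gap 0.0295 t 2.75
```

```bash
python3 -m inch '[[[0,0,0,-0.02,0],[0,0,0,-0.04,0],[0,0,0,-0.05,0],[0,0,0,-0.03,0],[0,0,0,0,0]]]' 70
python3 - <<'E'
from m import *
delta((.5056,-.1737),.22,1.8026)
k=cam("wrist"); im=arm.get_image("wrist"); np.savez("w3.npz",K=k[0],r=k[1],t=k[2])
cv2.imwrite("pics/w3.png",im[:,:,::-1])
E
```

```text
clock: 3.38
tool_pos: [0.4439, 0.3303, 0.2217]
ee_rot: [0.0, 0.824, 0.567, 0.003]
ft_force: [0.7, 0.1, -2.2]
finger_gap: 0.0291
shift [-4.486e-01  2.380e-01  4.000e-04] turn -0.5977 yaw 1.2049 pos [0.4439 0.3303 0.2217] tilt [ 0.0049  0.0033 -1.    ] F [ 0.66  0.14 -2.24] gap 0.0291 t 3.375
```

View pics/w3.png

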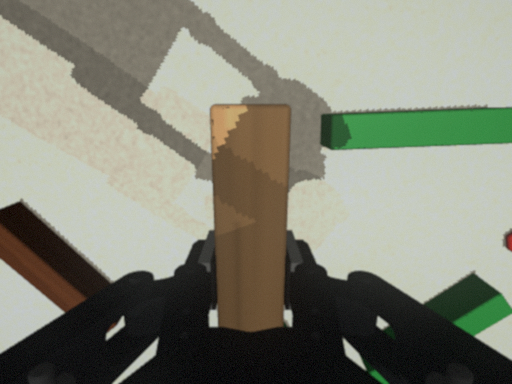

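```bash
python3 -m inch '[[[0,-0.037,0.035,0,0],[0,-0.037,0.035,0,0],[0,-0.037,0.035,0,0],[0,-0.037,0.035,0,0],[0,-0.037,0.035,0,0],[0,-0.037,0.035,0,0],[0,-0.037,0.035,0,0],[0,-0.037,0.035,0,0]]]' 70
python3 -m inch '[[[0,-0.037,0.035,0,0],[0,-0.037,0.035,0,0],[0,0,0,0,-0.18],[0,0,0,0,-0.18],[0,0,0,0,-0.18],[0,0,0,0,-0.056],[0,0,0,0,0]]]' 70
python3 - <<'E'
from m import *
delta((.5056,-.1737),.22,1.8026)
k=cam("wrist"); im=arm.get_image("wrist"); np.savez("w4.npz",K=k[0],r=k[1],t=k[2])
cv2.imwrite("pics/w4.png",im[:,:,::-1])
cv2.imwrite("pics/top4.png",arm.get_image("top")[:,:,::-1])
y=[.65992,-.13727,.23179]; c,s=np.cos(y[2]),np.sin(y[2])
for l in[(.053,.06),(.053,-.06),(-.177,-.06),(-.177,.06)]:
    print(l,proj(k,[y[0]+c*l[0]-s*l[1],y[1]+s*l[0]+c*l[1],.008]).round(1))
E
```

```text
clock: 4.42
tool_pos: [0.5968, -0.0486, 0.2157]
ee_rot: [-0.002, 0.824, 0.567, -0.002]
ft_force: [0.8, 0.1, -0.9]
finger_gap: 0.0292
clock: 5.3
tool_pos: [0.6355, -0.1409, 0.2157]
ee_rot: [-0.002, 0.622, 0.783, -0.001]
ft_force: [-0.1, -0.4, -1.5]
finger_gap: 0.0291
shift [-0.0024 -0.1339 -0.0037] turn -0.0024 yaw 1.8002 pos [ 0.6355 -0.1409  0.2157] tilt [-0.0048  0.0013 -1.    ] F [-0.14 -0.45 -1.46] gap 0.0291 t 5.3
(0.053, 0.06) [[305.8 256.8]]
(0.053, -0.06) [[191.4 257.2]]
(-0.177, -0.06) [[175.9   8.6]]
(-0.177, 0.06) [[319.2   8.3]]
```

View pics/w4.png

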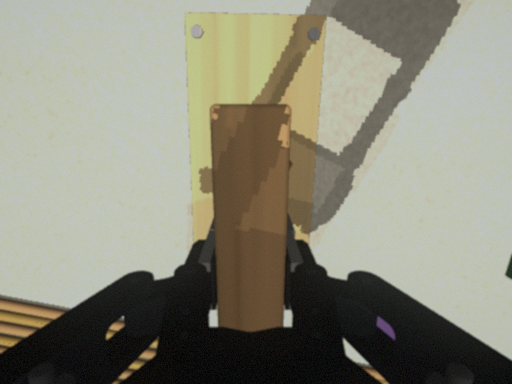

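```bash
python3 - <<'E'
from m import *
from scipy.ndimage import gaussian_filter1d
im=cv2.imread("pics/w4.png").astype(float)
d=np.load("w4.npz");k=(d["K"],d["r"],d["t"])
f=gaussian_filter1d(im[...,0]-im[...,2],1.2,axis=1) # blue minus red
L=[];Rr=[]
for r in range(20,165,8):
    g=np.diff(f[r]); L.append((175+g[175:205].argmin()+1.0,r+.0)); Rr.append((305+g[305:335].argmax()+1.0,r))
L=np.array(L);Rr=np.array(Rr);print(L.T.round(0));print(Rr.T)
np.savez("e4.npz",L=L,R=Rr)
z=cv2.resize(cv2.imread("pics/w4.png")[0:120,170:340],None,fx=4.5,fy=4.5,interpolation=2);cv2.imwrite("pics/w4c.png",z)
E
```

```text
[[185. 202. 201. 185. 186. 187. 187. 187. 187. 188. 188. 188. 189. 189.
  189. 190. 190. 190. 191.]
 [ 20.  28.  36.  44.  52.  60.  68.  76.  84.  92. 100. 108. 116. 124.
  132. 140. 148. 156. 164.]]
[[326. 325. 325. 324. 323. 323. 322. 322. 321. 320. 320. 319. 319. 318.
  317. 317. 316. 316. 315.]
 [ 20.  28.  36.  44.  52.  60.  68.  76.  84.  92. 100. 108. 116. 124.
  132. 140. 148. 156. 164.]]
```

View pics/w4c.png

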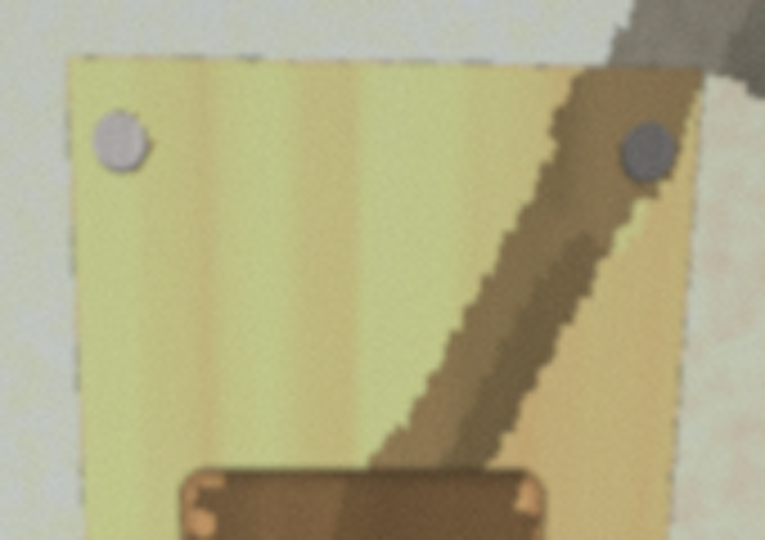

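View pics/top4.png

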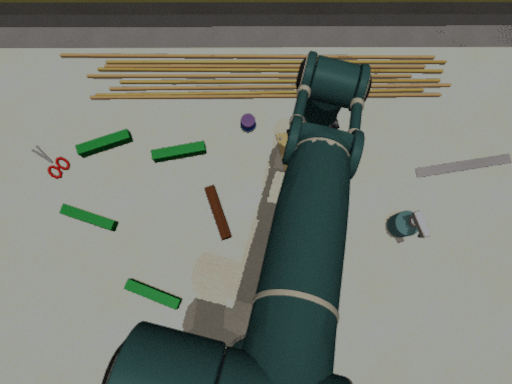

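```bash
python3 - <<'E'
from m import *
d=np.load("w4.npz");k=(d["K"],d["r"],d["t"]); e=np.load("e4.npz")
L=[l for l in e["L"] if l[0]<195];R=list(e["R"])
WL=np.array([ray(k,p,.008) for p in L]);WR=np.array([ray(k,p,.008) for p in R])
C=np.array([ray(k,p,.008) for p in [(185.6,12.7),(326.4,15.1)]]);print("width",np.linalg.norm(C[0]-C[1]))
def res(p,w=None):
    c,s=np.cos(p[2]),np.sin(p[2])
    lat=lambda W:-s*(W[:,0]-p[0])+c*(W[:,1]-p[1]); lon=lambda W:c*(W[:,0]-p[0])+s*(W[:,1]-p[1])
    return np.concatenate([lat(WL)+.06,lat(WR)-.06,lon(C)+.177])
r=least_squares(res,[.66,-.137,.232]);print("jig wrist",r.x,np.degrees(r.x[2]),"rms mm",1e3*r.fun.std(),1e3*res(r.x)[:len(WL)].mean())
# held blank: top face corners; rear end
t=arm.observe(); q=t["ee_rot"]; T=Ro.from_quat([q[1],q[2],q[3],q[0]]).as_matrix(); p0=t["tool_pos"]; print(p0)
for z in (.14+.04-.012,):
  for px in[(170+182/4.5,470/4.5),(170+545/4.5,470/4.5),(217.5,330),(286.5,330)]:
    P=ray(k,px,z); print(px,P.round(4),"tool",(T.T@(P-p0)).round(4))
E
```

```text
width 0.11846408399733684
jig wrist [ 0.66297505 -0.13274911  0.21618003] 12.386203170187835 rms mm 0.4586267786149194 0.4023493037760962
[ 0.63596455 -0.14102952  0.2167468 ]
(210.44444444444446, 104.44444444444444) [ 0.5693 -0.1729  0.168 ] tool [-0.0159 -0.072   0.0489]
(291.1111111111111, 104.44444444444444) [ 0.5623 -0.1426  0.168 ] tool [ 0.0151 -0.072   0.049 ]
(217.5, 330) [ 0.6703 -0.1497  0.168 ] tool [-0.0163  0.0316  0.0486]
(286.5, 330) [ 0.6628 -0.1174  0.168 ] tool [0.0168 0.0317 0.0487]
```

```bash
python3 - <<'E'
from m import *
delta((.5087,-.1666),.15,1.787)
E
```

```text
shift [ 0.0039 -0.1295  0.0671] turn 0.0129 yaw 1.7999 pos [ 0.636  -0.141   0.2167] tilt [-3.2e-03  8.0e-04 -1.0e+00] F [-0.55 -0.37 -0.81] gap 0.0292 t 5.4
```

```bash
python3 -m inch '[[[0,0.002,-0.045,0,0],[0,0.002,-0.045,0,0],[0,0,-0.04,0.02,0.013],[0,0,0,0.045,0],[0,0,0,0,0],[0,0,0,0,0]]]' 70
python3 - <<'E'
from m import *
delta((.5087,-.1666),.10,1.787)
cv2.imwrite("pics/s5.png",cv2.resize(arm.get_image("side")[150:270,220:380,::-1],None,fx=4.5,fy=4.5,interpolation=2))
k=cam("wrist"); im=arm.get_image("wrist"); cv2.imwrite("pics/w5.png",im[:,:,::-1])
E
```

```text
clock: 6.15
tool_pos: [0.5103, -0.1671, 0.1547]
ee_rot: [0.0, 0.626, 0.78, 0.0]
ft_force: [0.0, -0.7, -0.2]
finger_gap: 0.0291
shift [ 0.0009 -0.0014  0.0547] turn 0.0009 yaw 1.7879 pos [ 0.5103 -0.1671  0.1547] tilt [ 8.e-04 -3.e-04 -1.e+00] F [ 0.01 -0.67 -0.16] gap 0.0291 t 6.15
```

View pics/s5.png

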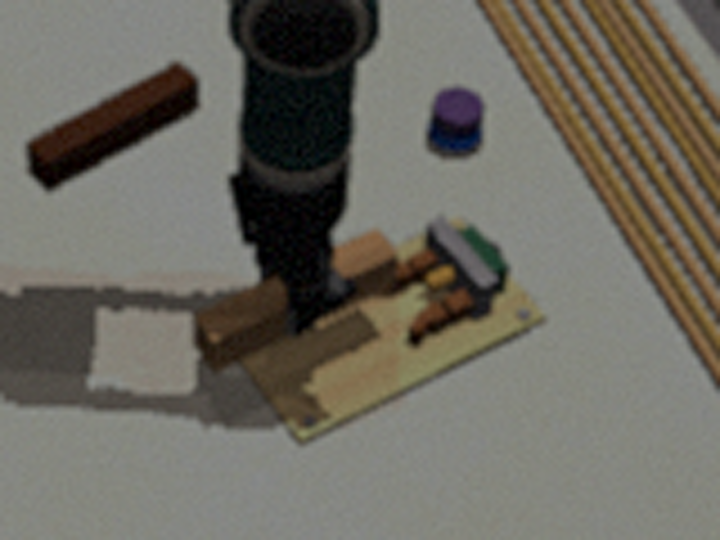

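View pics/w5.png

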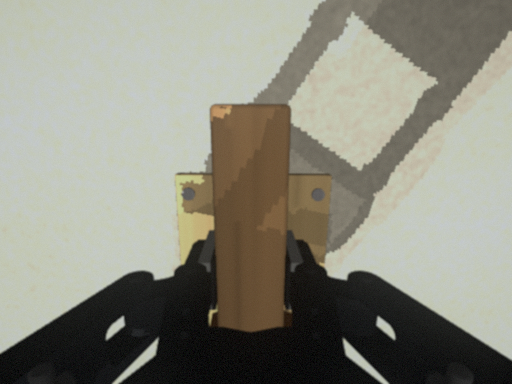

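Side: the held blank is level, above the bed, with its front end short of the flares. Wrist: bed near corners are at (176,173) and (331,174), and the blank is centred at column 251, so about 1.5 mm off. I'll lower it.

```bash
python3 -m inch '[[[0,0.0015,-0.0015,0.04,0],[0,0,0,0.018,0],[0,0,0,0.004,0],[0,0,0,0.002,0],[0,0,0,0,0]]]' 80
python3 - <<'E'
from m import *
delta((.5087,-.1666),.088,1.787)
E
```

```text
clock: 6.88
tool_pos: [0.5085, -0.1662, 0.0909]
ee_rot: [0.001, 0.626, 0.78, 0.0]
ft_force: [-0.0, -0.7, -0.7]
finger_gap: 0.0292
shift [-0.0005  0.0001  0.0029] turn 0.001 yaw 1.788 pos [ 0.5085 -0.1662  0.0909] tilt [ 1.7e-03 -6.0e-04 -1.0e+00] F [-0.05 -0.66 -0.65] gap 0.0292 t 6.875
```

```bash
python3 -m inch '[[[0,0,0,0.0015,0],[0,0,0,0,0]]]' 80;python3 -m inch '[[[0,0,0,0.0015,0],[0,0,0,0,0]]]' 80
```

```text
clock: 7.12
tool_pos: [0.5079, -0.166, 0.0888]
ee_rot: [0.0, 0.626, 0.78, 0.0]
ft_force: [-0.5, 1.0, -0.9]
finger_gap: 0.0291
clock: 7.38
tool_pos: [0.508, -0.166, 0.088]
ee_rot: [0.0, 0.626, 0.78, 0.0]
ft_force: [-3.7, 0.3, 5.6]
finger_gap: 0.0288
```

```bash
python3 -m inch '[[[0,0,0.008,0,0],[0,0,0.008,0,0],[0,0,0.006,0,0],[0,0,0.006,0,0],[0,0,0,0,0]]]' 80
python3 - <<'E'
from m import *
delta((.6630-.088*.9767,-.1327-.088*.2145),.088,1.787)
cv2.imwrite("pics/s6.png",cv2.resize(arm.get_image("side")[170:260,250:360,::-1],None,fx=6.5,fy=6.5,interpolation=2))
E
```

```text
clock: 8.0
tool_pos: [0.5355, -0.1602, 0.0881]
ee_rot: [0.0, 0.626, 0.78, -0.0]
ft_force: [-3.0, -0.0, 6.6]
finger_gap: 0.0288
shift [-0.0005  0.0424  0.0001] turn 0.0012 yaw 1.7882 pos [ 0.5355 -0.1602  0.0881] tilt [ 7.e-04 -7.e-04 -1.e+00] F [-3.   -0.05  6.64] gap 0.0288 t 8.0
```

View pics/s6.png

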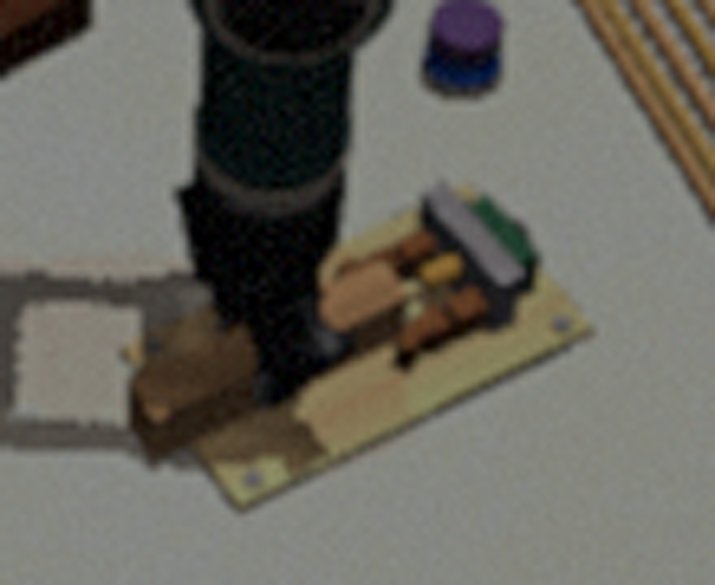

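The blank's front is entering the flares, centred on the channel.

```bash
python3 -m inch '[[[0,0,0.006,0,0],[0,0,0.006,0,0],[0,0,0.003,0,0],[0,0,0,0,0]]]' 80; python3 -m inch '[[[0,0,0.005,0,0],[0,0,0.005,0,0],[0,0,0.003,0,0],[0,0,0,0,0]]]' 80
python3 - <<'E'
from m import *
delta((.6630-.088*.9767,-.1327-.088*.2145),.088,1.787)
E
```

```text
clock: 8.55
tool_pos: [0.5495, -0.1571, 0.0881]
ee_rot: [-0.0, 0.626, 0.78, -0.0]
ft_force: [-4.7, -0.7, 7.8]
finger_gap: 0.0289
clock: 9.05
tool_pos: [0.5601, -0.1547, 0.0881]
ee_rot: [-0.002, 0.626, 0.78, -0.002]
ft_force: [-13.1, -3.5, 13.6]
finger_gap: 0.0286
shift [-0.0006  0.0172 -0.    ] turn 0.0016 yaw 1.7886 pos [ 0.5601 -0.1547  0.0881] tilt [-5.4e-03 -8.0e-04 -1.0e+00] F [-13.08  -3.45  13.64] gap 0.0286 t 9.05
```

```bash
python3 -m inch '[[[0,0,0.0,-0.0012,0],[0,0,0,0,0]]]' 80; python3 -m inch '[[[0,0,0.004,0,0],[0,0,0.002,0,0],[0,0,0,0,0]]]' 80
python3 - <<'E'
from m import *
delta((.6630-.088*.9767,-.1327-.088*.2145),.088,1.787)
cv2.imwrite("pics/s7.png",cv2.resize(arm.get_image("side")[170:260,250:360,::-1],None,fx=6.5,fy=6.5,interpolation=2))
E
```

```text
clock: 9.3
tool_pos: [0.5607, -0.1544, 0.0881]
ee_rot: [-0.001, 0.626, 0.78, -0.001]
ft_force: [-5.9, -2.8, 4.4]
finger_gap: 0.029
clock: 9.68
tool_pos: [0.5661, -0.1533, 0.0881]
ee_rot: [-0.002, 0.626, 0.78, -0.002]
ft_force: [-8.9, -3.7, 5.8]
finger_gap: 0.0292
shift [-0.0007  0.0111  0.    ] turn 0.001 yaw 1.788 pos [ 0.5661 -0.1533  0.0881] tilt [-4.9e-03 -6.0e-04 -1.0e+00] F [-8.93 -3.68  5.77] gap 0.0292 t 9.675
```

View pics/s7.png

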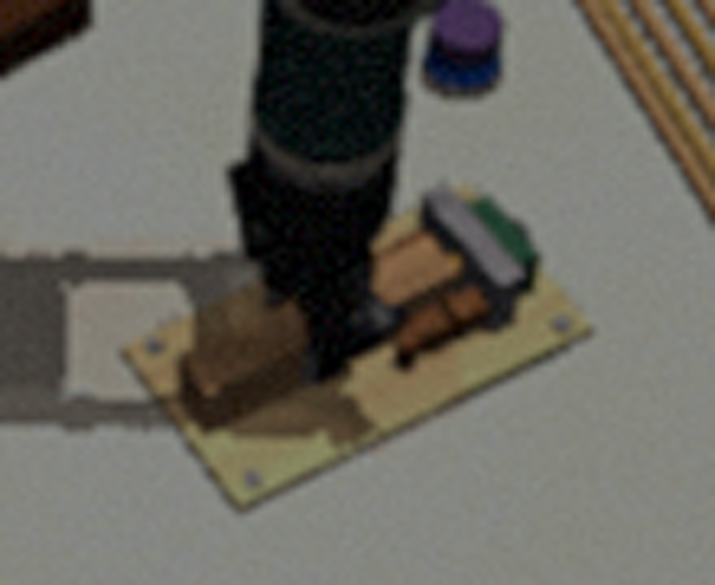

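The blank is between the rails and pushing the plunger in. It has about 11 mm to go.

```bash
python3 -m inch '[[[0,0,0.004,-0.0002,0],[0,0,0.002,0,0],[0,0,0,0,0]]]' 80; python3 -m inch '[[[0,0,0.003,0,0],[0,0,0,0,0]]]' 80; python3 -m inch '[[[0,0,0.002,0,0],[0,0,0,0,0]]]' 80
python3 - <<'E'
from m import *
delta((.6630-.088*.9767,-.1327-.088*.2145),.088,1.787)
E
```

```text
clock: 10.1
tool_pos: [0.5716, -0.1521, 0.0882]
ee_rot: [-0.002, 0.626, 0.78, -0.002]
ft_force: [-10.0, -3.6, 6.1]
finger_gap: 0.0289
clock: 10.35
tool_pos: [0.5742, -0.1515, 0.0882]
ee_rot: [-0.002, 0.626, 0.78, -0.002]
ft_force: [-10.2, -4.8, 6.7]
finger_gap: 0.0289
clock: 10.6
tool_pos: [0.5758, -0.1512, 0.0882]
ee_rot: [-0.003, 0.626, 0.78, -0.002]
ft_force: [-12.0, -5.3, 9.0]
finger_gap: 0.0293
shift [-0.0007  0.0011  0.0001] turn 0.0009 yaw 1.7879 pos [ 0.5758 -0.1512  0.0882] tilt [-7.e-03 -6.e-04 -1.e+00] F [-11.98  -5.29   8.99] gap 0.0293 t 10.6
```

```bash
python3 -m inch '[[[0,0,0.0015,-0.0003,0],[0,0,0,0,0]]]' 80; python3 -m inch '[[[0,0,0.001,0,0],[0,0,0,0,0]]]' 80; python3 -m inch '[[[0,0,0.001,0,0],[0,0,0,0,0]]]' 80
```

```text
clock: 10.85
tool_pos: [0.576, -0.1511, 0.0881]
ee_rot: [-0.004, 0.626, 0.78, -0.003]
ft_force: [-16.3, -6.0, 9.9]
finger_gap: 0.0289
clock: 11.1
tool_pos: [0.5761, -0.151, 0.0882]
ee_rot: [-0.004, 0.626, 0.78, -0.004]
ft_force: [-19.3, -6.4, 12.5]
finger_gap: 0.029
clock: 11.35
tool_pos: [0.5762, -0.151, 0.0881]
ee_rot: [-0.005, 0.626, 0.78, -0.005]
ft_force: [-22.4, -8.0, 15.4]
finger_gap: 0.029
```

```bash
python3 -m inch '[[[0,0,0,-0.0008,0],[0,0,0,0,0],[0,0,0,0,0],[0,0,0,0,0],[0,0,0,0,0],[0,0,0,0,0]]]' 80
python3 - <<'E'
from m import *
delta((.6630-.088*.9767,-.1327-.088*.2145),.088,1.787)
a=arm.get_image("side")[170:260,250:360,::-1]
cv2.imwrite("pics/s8.png",cv2.resize(a,None,fx=6.5,fy=6.5,interpolation=2))
cv2.imwrite("pics/w8.png",arm.get_image("wrist")[:,:,::-1])
E
```

```text
clock: 12.1
tool_pos: [0.5762, -0.1509, 0.0883]
ee_rot: [-0.005, 0.626, 0.779, -0.005]
ft_force: [-19.9, -8.3, 10.7]
finger_gap: 0.0291
shift [-0.0008  0.0007  0.0003] turn 0.0007 yaw 1.7877 pos [ 0.5762 -0.1509  0.0883] tilt [-1.350e-02 -7.000e-04 -9.999e-01] F [-19.91  -8.29  10.72] gap 0.0291 t 12.1
```

View pics/s8.png

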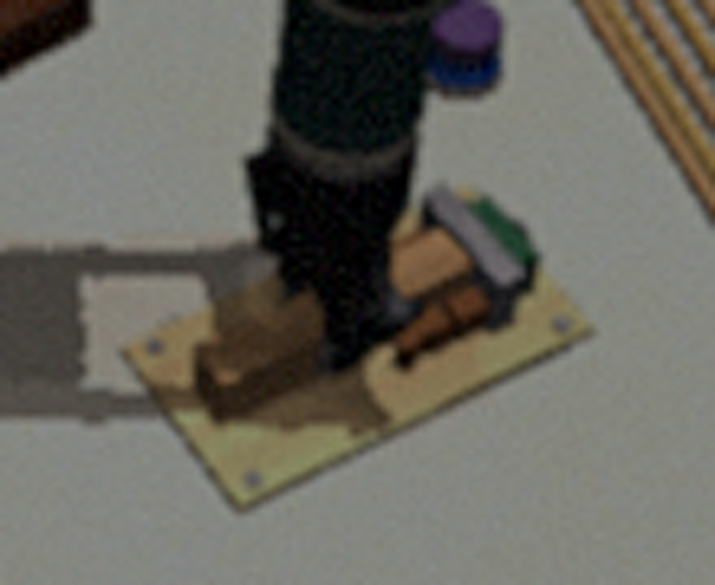

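View pics/w8.png

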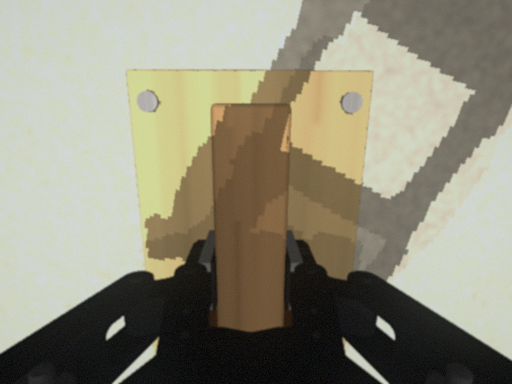

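```bash
python3 - <<'E'
from m import *
k=cam("wrist")
A=ray(k,(251,70.5),.008)
u=np.array([.9767,.2145])
for px in[(212,103.5),(291,103.5)]:
    P=ray(k,px,.048); print("rear to bed edge mm",1e3*((P-A)[:2]@u))
W=[ray(k,p,.048) for p in[(212,103.5),(291,103.5)]];print("width",np.linalg.norm(W[0]-W[1]))
B=[ray(k,p,.008) for p in[(126.5,70.5),(373,70.5)]];print("bedw",np.linalg.norm(B[0]-B[1]), "centre lat diff mm",1e3*((W[0]+W[1]-B[0]-B[1])/2)[:2]@np.array([-u[1],u[0]]))
E
```

```text
rear to bed edge mm 16.566311009686927
rear to bed edge mm 16.541106795244495
width 0.028611371308950057
bedw 0.11819294877172336 centre lat diff mm 0.5145103740847619
```

```bash
python3 -m inch '[[[0,0,0,0,0],[0,0,0,0,0],[0,0,0,0,0],[0,0,0,0,0]]]' 80; python3 - <<'E'
from plant import arm
print(arm.sign_off())
E
```

```text
clock: 12.7
tool_pos: [0.5762, -0.1509, 0.0883]
ee_rot: [-0.005, 0.626, 0.779, -0.004]
ft_force: [-19.5, -7.5, 10.9]
finger_gap: 0.0292
the job is handed in; nothing more can be done
None
```

The pale blank is in the jig, flat on the bed between the rails, with the plunger pushed in and its end against the stop. I handed the job in at 12.7 s, still gripping the blank at 80 N and pressing along the channel with about 21 N. After the spring and an estimated few newtons of friction, roughly 10 N of that reaches the stop.

**Last checks**
- **Against the stop:** over the last 3.5 mm of commanded push, the blank moved only about 0.4 mm while the force rose from about 13 to 24 N. I then raised the tool 0.8 mm, which eased the push to about 21 N.
- **Position:** the wrist camera put the blank's rear end 16.6 mm inside the bed edge, where 17 mm means fully home, and about 0.5 mm off the channel's middle. The position then held steady over the last second, with the push changing by less than 1 N.
- **Grip:** the finger gap read 29 mm on the 30 mm blank.

**What disagreed or was not ideal**
- The top camera placed the blank and jig about 4–5 mm away from where the wrist camera did. I used the wrist camera because it agreed with how the held blank sat in the gripper.
- The tool tilted by about 0.8° under the push, and it presses down on the bed with about 11 N.
- I did not take a final picture of the dark blank, the jar and the spray bottle. Nothing went near them, and the top view at about 5 s showed all three in place.

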